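Set up two furniture-foot glue-ups in their jigs

TASK

Get both furniture feet ready for clamping: on the cork pad of each glue-up jig lay the square mounting block of matching size (large on large, small on small), flat, centred and square with the pad, and stand the round bun foot of the same size upright on the middle of its block. Set the parts down gently, without dropping them, and leave the tapered foot, the round rosette and the brass ferrule where they are.

Things in the scene. Friction and masses are not known exactly. Their poses are not given: they have to be found in the camera images.
- block_large_center (a point): the large mounting block: a flat square block of reddish-brown wood, 62 x 62 x 22 mm, lying flat on the bench with a tiny dark screw hole near each corner of its top. The point is its centre, 11 mm above its underside; x and y run along its sides, z up. It lies at any yaw.
- block_small_center (a point): the small mounting block: the same but 44 x 44 x 22 mm. The point is its centre, 11 mm above its underside; x and y run along its sides, z up. It lies at any yaw.
- foot_large_center (a point): the large bun foot: a round, squat turned wooden foot (bulging sides, flat ends), largest diameter 58 mm in a straight band 12 mm high round its middle, 38 mm tall, standing on its flat collar end (44 mm across), a tiny dark centre mark on its flat top. The point is its centre, 19 mm above its underside. Its z axis points up.
- foot_small_center (a point): the small bun foot: the same shape, largest diameter 40 mm in a straight band 12 mm high round its middle, 32 mm tall, standing on its flat collar end (30 mm across). The point is its centre, 16 mm above its underside. Its z axis points up.
- jig_large_pad (a point): large glue-up jig, fixed: dark wooden board 210 x 120 x 12 mm with a square cork pad 84 x 84 x 4 mm. Point: centre of the pad's top, 16 mm above the bench. x along the board towards its open hold-down clamp, y across, z up; pad sides along x and y. The board spans x -65 to 145 mm, y +-60; the clamp (red handle, raised arm) x 80 to 185, y +-27, up to 185 mm above the bench.
- jig_small_pad (a point): the small glue-up jig, fixed to the bench: the same board and opened clamp, but its square cork pad is 60 x 60 mm, 4 mm thick. The point is the centre of the pad's top, 16 mm above the bench; axes and clamp as for the large jig.
- tapered_foot_center (a point): a tapered turned wooden foot, a slim cone 48 mm across at the bottom, 24 mm at the top, 60 mm tall: not part of the job. The point is 30 mm above its underside.
- rosette_center (a point): a round wooden rosette, a flat disc 54 mm across and 16 mm thick with turned rings: not part of the job. The point is 7 mm above its underside.
- ferrule_center (a point): a short brass tube standing on end, 34 mm across, 28 mm tall: not part of the job. The point is half-way up.
Not all that is in view belongs to the job. Leave any blue or purple look-alike of the part that bears block_small_center alone. Leave any turquoise look-alike of the part that bears block_large_center alone.

How it is judged (in metres and radians):
At the end, for the whole second after the job is handed in: Each block lies flat on its own jig's pad, centred within 10 mm and square within 0.2 rad; the bun foot of the same size stands upright on it, centred within 8 mm of the block; all at rest. Tapered foot, rosette and ferrule are within 15 mm of their start (horizontal distance between block_large_center and jig_large_pad below 0.01 m and z of block_large_center in the frame of jig_large_pad between 0.008 and 0.014 m and angle between each of block_large_center, foot_large_center, block_small_center, foot_small_center's own z axis and vertical below 0.08 rad and (angle between the x axis of block_large_center and the x axis of jig_large_pad, either way round below 0.2 rad or angle between the x axis of block_large_center and the y axis of jig_large_pad, either way round below 0.2 rad) and horizontal distance between foot_large_center and block_large_center below 0.008 m and z of foot_large_center in the frame of block_large_center between 0.027 and 0.033 m and linear speed of each of block_large, foot_large, block_small, foot_small below 0.02 m/s and horizontal distance between block_small_center and jig_small_pad below 0.01 m and z of block_small_center in the frame of jig_small_pad between 0.008 and 0.014 m and (angle between the x axis of block_small_center and the x axis of jig_small_pad, either way round below 0.2 rad or angle between the x axis of block_small_center and the y axis of jig_small_pad, either way round below 0.2 rad) and horizontal distance between foot_small_center and block_small_center below 0.008 m and z of foot_small_center in the frame of block_small_center between 0.024 and 0.03 m); the robot touches nothing.
It fails at once if the tapered foot, rosette or ferrule is shifted by more than 15 mm or knocked over (distance of any of tapered_foot_center, rosette_center, ferrule_center from where it was at the start of the episode above 0.015 m or angle between any of tapered_foot_center, rosette_center, ferrule_center's own z axis and vertical above 0.5 rad).
It fails at once if a block or bun foot is dropped (moves faster than 0.7 m/s while no finger touches it: a fall of some 25 mm) ((linear speed of block_large above 0.7 m/s and contact force between the fingers and block_large below 0.05 N) or (linear speed of block_small above 0.7 m/s and contact force between the fingers and block_small below 0.05 N) or (linear speed of foot_large above 0.7 m/s and contact force between the fingers and foot_large below 0.05 N) or (linear speed of foot_small above 0.7 m/s and contact force between the fingers and foot_small below 0.05 N)).
It also fails if it takes over 115 s, if anything falls off the work surface, if the arm or the gripper's body presses on something with over 40 N, if the wrist force passes 120 N, or if a joint passes its speed limit or range.

ROBOT

A 6-joint arm with a two-finger parallel gripper is mounted at the origin on the work surface. World frame = base frame: x ahead of the robot, y to its left, z up, the work surface at z = 0. Lengths are in mm, angles in rad, forces in N, time in s.
With the tool pointing down it reaches from about 325 to 900 mm from the base axis. Payload 6.1 kg.
Tool frame: the origin (TCP) lies at the centre of the arm's flange, where the gripper is bolted on; the fingertips stand 182 mm ahead of it and the grasp point (between the pads) lies 164 mm ahead of it; z points along the fingers, y is the line along which they close (so a half turn about z gives the same grasp; the last joint's range is limited). The gripper opens to 87 mm and grips with 3 to 60 N. Pads are 19 mm wide; open, the fingers measure 117 mm over their backs; the gripper's body (75 mm by 190 mm) begins 51 mm behind the grasp point.
Start: joints at [-1.305, 0.22, 1.526, -0, 1.395, -0.126], TCP at [238.651, -577.636, 404.738] pointing down, gripper open.
Joint ranges: [-2.98, 2.98], [-0.91, 2.08], [0.09, 2.57], [-1.24, 4.39], [0.2, 2.65], [-2.68, 2.68]. Speed limits (rad/s): [2.57, 2.57, 3.01, 3.14, 3.14, 3.14].

INTERFACE

Orientations are given as a unit quaternion [x, y, z, w].
In Python, from bench import get_state, capture, finish_job gives the robot as it stands. The module is installed in compiled form; this text tells all that it offers.
- The arm moves only by the tool send_rows, never from a script. Its argument "deltas" is a list of rows, each a list of 5 numbers: the shift along the tool's x, y, z in mm, then the turn about the tool's z in degrees, then the closure, from -1 (fully open) to 1 (shut), so that 0 is half open. A call has 1 to 8 rows; each row shifts and turns the commanded pose from where the row before left it, along the tool's axes as they then stand; what a row does not reach is not made up. A row lasts 1/8 s, in which the tool goes at most 62.5 mm and 10.7 degrees, less where a joint would pass 70% of its speed; a pose out of reach is approached as far as the arm can. A call with a gripper value outside its range is refused whole. The fingers move at their own pace and stop on an object; "grip_force" is the grip in N (left out, the last holds). Time passes only in rows, so rows that do not move let the fingers close. It gives the time, the measured TCP pose, the force, the opening and the grip force at its end, in the units of the state.
- get_state(): the state, without advancing time (a new reading comes with each control period).
- capture(name): name is "side" or "top" or "wrist"; returns a dict with "color" (400x640x3 uint8, red, green, blue), "K" (3x3 intrinsics, pixels), "xyz" and "orientation" of the camera in the world. Camera axes: x right, y down, z forward; pixel columns grow to the right and rows downward; lengths in mm; the calibration is good to about 2 mm. A picture is of the moment at which its call begins. There is no depth.
- finish_job(): hands the job in; it is judged then, once.
The state is a dict: "time_s": time; "qpos": joint angles; "joint_vel": joint speeds; "joint_torque": joint torques, N m; "tcp_pos": TCP position; "tcp_rot": TCP orientation; "force": force on the tool from outside, world axes, zero at the start; "ft_torque": the same for the moment, N m; "finger_gap": finger opening in mm; "grip_force": force on a finger pad.
Only numpy, scipy, OpenCV 4.12 (cv2) and the standard library are available. Lean on these libraries where they do the work, as an engineer would, in place of code of your own. Each camera call takes 0.05 s, during which the arm holds its last target. There are 200 camera calls.

## Working session

There is one attempt and no reset: what is moved stays moved. The work goes in short steps, Python scripts to look and compute and a tool call to move; the robot and the scene stay as the last step left them, time stands still between calls to the robot, and variables do not carry over. Pictures are saved under pics/ and viewed, at most 14 in all, crops included, and the job is handed in when it is done.

Besides the shell and the picture viewer there is one more tool, called after ">>>" as name(argument=value, ...), one argument or row to a line, values as JSON. send_rows: Moves the arm, as the interface text tells. Its arguments: {"type":"object","properties":{"deltas":{"type":"array"},"grip_force":{"type":"number"}},"required":["deltas"]}

```bash
mkdir -p pics
cat > h.py <<'E'
import numpy as np, cv2
from scipy.spatial.transform import Rotation as R
from bench import get_state, capture, finish_job
def shot(cam,name):
    c=capture(cam); np.savez(f'pics/{name}.npz',**{k:np.array(c[k]) for k in('color','K','xyz','orientation')})
    cv2.imwrite(f'pics/{name}.png',c['color'][:,:,::-1]); return c
def load(name): return dict(np.load(f'pics/{name}.npz'))
def ray(c,u,v):
    d=np.linalg.inv(c['K'])@np.array([u,v,1.]); return np.array(c['xyz']),R.from_quat(c['orientation']).as_matrix()@d
def onz(c,u,v,z):
    o,d=ray(c,u,v); return o+d*(z-o[2])/d[2]
def proj(c,p):
    q=R.from_quat(c['orientation']).as_matrix().T@(np.array(p)-np.array(c['xyz'])); q=np.array(c['K'])@q; return q[:2]/q[2]
E
python3 - <<'E'
from h import *
t=shot('top','top0'); s=shot('side','side0')
for c in(t,s): print(np.round(c['xyz']),np.round(R.from_quat(c['orientation']).as_matrix(),3).tolist(),np.round(c['K'][0]))
print(get_state())
E
```

```text
[ 335.   12. 1472.] [[-0.011, -0.986, 0.165], [-1.0, 0.008, -0.017], [0.015, -0.165, -0.986]] [496.   0. 317.]
[419. 863. 709.] [[-0.985, -0.093, 0.145], [-0.172, 0.603, -0.779], [-0.015, -0.792, -0.61]] [484.   0. 316.]
{'time_s': 0.1, 'qpos': array([-1.30509924e+00,  2.21151345e-01,  1.52745768e+00,  1.14576188e-05,
        1.39470499e+00, -1.26100543e-01]), 'joint_vel': array([ 3.46613957e-04, -1.25609764e-03, -1.91089104e-03,  1.21560916e-03,
        3.35169955e-05, -1.01727457e-03]), 'joint_torque': array([ 7.77651749e-04, -4.95944130e+01, -3.88519156e+01,  7.03119440e-02,
        5.15872648e-02, -5.46608067e-05]), 'tcp_pos': array([ 238.59339727, -577.41693969,  403.76450519]), 'tcp_rot': array([ 9.80872946e-01,  1.94647177e-01, -5.43997010e-05, -8.58979212e-04]), 'force': array([ 0.93123396,  0.52857221, -0.29215826]), 'ft_torque': array([-0.00626872, -0.01618695, -0.0175047 ]), 'grip_force': 0.0, 'finger_gap': 87.09778573988746}
```

View pics/top0.png

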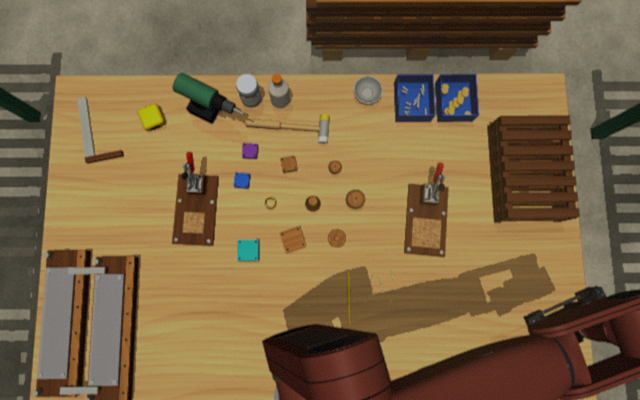

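View pics/side0.png

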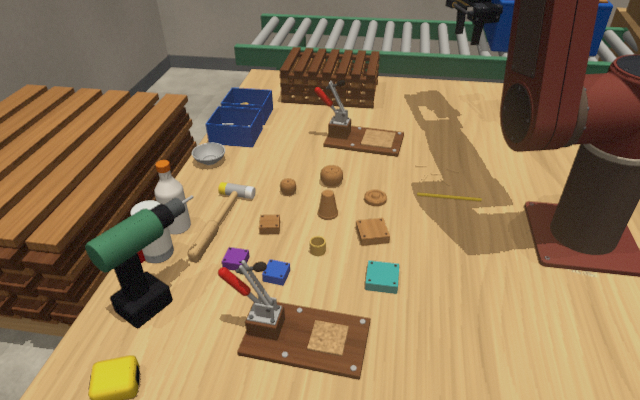

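The top view shows these candidates:
- **Large block:** reddish-brown block (292,239); turquoise look-alike at (248,250).
- **Small block:** brown block (289,164); purple (250,151) and blue (242,180) look-alikes.
- **Large foot:** (355,199); the ringed rosette is at (337,238).
- **Small foot:** (335,167); the tapered foot is at (313,202) and the ferrule at (271,203).
- **Pads:** small at (193,223), large at (426,233).

By the description I choose the two brown blocks and the two domed feet. I'll check that in one crop and measure.

Run:
```python
from h import *
t=load('top0'); im=t['color'][:,:,::-1].copy()
cv2.imwrite('pics/crop0.png',cv2.resize(im[140:265,225:375],None,fx=4.6,fy=4.6,interpolation=cv2.INTER_CUBIC))
hsv=cv2.cvtColor(im,cv2.COLOR_BGR2HSV)
def p(u,v): return hsv[v,u].tolist()
for n,(u,v) in dict(bl=(292,239),bs=(289,164),fl=(355,199),fs=(335,167),table=(310,220),padS=(193,223),padL=(426,233),board=(205,190)).items(): print(n,p(u,v),np.round(onz(t,u,v,20)))
```

```text
bl [14, 175, 143] [442.  64.  20.]
bs [15, 171, 137] [667.  72.  20.]
fl [14, 161, 141] [ 559. -123.   20.]
fs [14, 164, 135] [657. -66.  20.]
table [23, 117, 178] [498.  11.  20.]
padS [16, 145, 165] [492. 353.  20.]
padL [17, 144, 166] [ 456. -330.   20.]
board [16, 209, 33] [590. 321.  20.]
```

View pics/crop0.png

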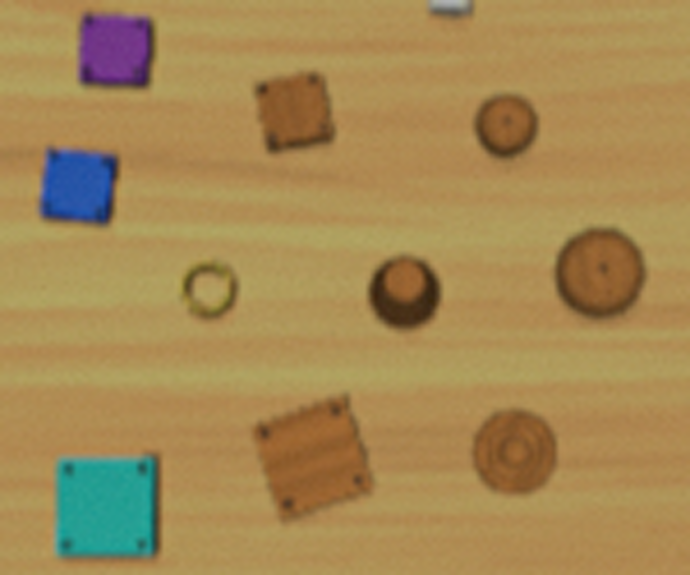

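The crop confirms the choice. The large block (292,239) and small block (289,164) are brown with screw holes. The large foot (355,199) and small foot (335,167) have centre marks, the rosette has rings, and the tapered foot and ferrule sit mid-scene. Next I'll measure with masks.

```bash
cat >> h.py <<'E'
def blob(c,u,v,mask,half=40):
    H,W=mask.shape; m=np.zeros_like(mask); y0,x0=max(0,int(v)-half),max(0,int(u)-half)
    m[y0:int(v)+half,x0:int(u)+half]=mask[y0:int(v)+half,x0:int(u)+half]
    m=cv2.morphologyEx(m,cv2.MORPH_CLOSE,np.ones((3,3),np.uint8))
    cs,_=cv2.findContours(m,cv2.RETR_EXTERNAL,cv2.CHAIN_APPROX_NONE)
    cs=[k for k in cs if cv2.contourArea(k)>15]
    return max(cs,key=lambda k:cv2.pointPolygonTest(k,(float(u),float(v)),True))
def rect(c,k,z):
    P=np.array([onz(c,a,b,z)[:2] for a,b in k[:,0]],np.float32); (x,y),(w,h),a=cv2.minAreaRect(P); return np.round([x,y,w,h,a],1)
def circ(c,k,z):
    P=np.array([onz(c,a,b,z)[:2] for a,b in k[:,0]],np.float32); (x,y),(w,h),a=cv2.fitEllipse(P); return np.round([x,y,w,h],1)
E
python3 - <<'E'
from h import *
t=load('top0'); im=t['color'][:,:,::-1].copy(); hsv=cv2.cvtColor(im,cv2.COLOR_BGR2HSV); h,s,v=cv2.split(hsv)
wood=((v<163)&(s>140)).astype(np.uint8)*255
for n,a,b,z in[('bl',292,239,22),('bs',289,164,22)]: print(n,rect(t,blob(t,a,b,wood,25),z))
for n,a,b,z in[('fl',355,199,19),('fs',335,167,16),('ros',337,238,8),('ros_r',337,238,8)]: print(n,circ(t,blob(t,a,b,wood,22),z))
cork=((v>100)&(h<25)).astype(np.uint8)*255
dark=(v<95).astype(np.uint8)*255
for n,a,b in[('padS',193,223),('padL',426,233)]:
    k=blob(t,a,b,cork,33); print(n,rect(t,k,16))
for n,a,b in[('brdS',193,240),('brdL',426,215)]: k=blob(t,a,b,dark,60); print(n,rect(t,k,12))
print([(n,np.round(onz(t,a,b,z))) for n,a,b,z in[('tap',313,203,30),('fer',271,203,14),('ros',337,238,8),('bottle',278,90,60),('hammer',324,128,20)]])
w=shot('wrist','w0');print(w['xyz'],R.from_quat(w['orientation']).as_matrix().round(3).tolist(),w['K'][0])
E
```

```text
bl [441.9  61.7  66.5  65.   17.8]
bs [666.2  73.1  49.3  46.9  11.1]
fl [ 557.9 -123.4   54.4   58.7]
fs [656.7 -64.6  37.4  43.8]
ros [445.4 -67.   53.1  54.4]
ros_r [445.4 -67.   53.1  54.4]
padS [495.  354.3  63.8  62.9  86.1]
padL [ 459.1 -330.9  199.3  192.    89.4]
brdS [527.5 349.6 118.1 193.6  87. ]
brdL [ 517.9 -335.3  117.3  247.7   84.1]
[('tap', array([547.,   1.,  30.])), ('fer', array([550., 126.,  14.])), ('ros', array([445., -69.,   8.])), ('bottle', array([884., 103.,  60.])), ('hammer', array([778., -34.,  20.]))]
[ 314.63980205 -545.0277261   382.90188892] [[0.382, -0.881, -0.278], [-0.924, -0.365, -0.114], [-0.001, 0.301, -0.954]] [338.85628611   0.         325.13080152]
```

>>> send_rows(
  deltas=[
    [0, 0, 0, -10.6, -1],
    [0, 0, 0, -10.6, -1],
    [0, 0, 0, -10.6, -1],
    [0, 0, 0, -10.6, -1],
    [0, 0, 0, -10.6, -1],
    [0, 0, 0, -10.6, -1],
    [0, 0, 0, -10.6, -1],
    [0, 0, 0, -10.6, -1],
  ],
)

```text
time_s: 1.15
tcp_pos: [238.6, -577.5, 404.3]
tcp_rot: [0.591, 0.807, 0.0, -0.0]
force: [0.0, 0.4, -0.1]
finger_gap: 87.1
grip_force: 0.0
```

>>> send_rows(
  deltas=[
    [10, 15, 0, 0, -1],
    [20, 35, 0, 0, -1],
    [25, 45, 0, 0, -1],
    [30, 50, 0, 0, -1],
    [30, 50, 0, 0, -1],
    [25, 45, 0, 0, -1],
    [20, 30, 0, 0, -1],
    [10, 13, 0, 0, -1],
  ],
)

```text
time_s: 2.15
tcp_pos: [459.7, -328.9, 404.6]
tcp_rot: [0.593, 0.805, 0.0, -0.0]
force: [0.3, 0.4, -0.1]
finger_gap: 87.1
grip_force: 0.0
```

```bash
cat >> h.py <<'E'
def yaw():
    X=R.from_quat(get_state()['tcp_rot']).as_matrix()[:,0]; return np.degrees(np.arctan2(X[1],X[0]))
def plan(x,y,z,yw=None):
    s=get_state(); M=R.from_quat(s['tcp_rot']).as_matrix(); d=M.T@(np.array([x,y,z])-s['tcp_pos'])
    t=0 if yw is None else -((yw-yaw()+180)%360-180)
    print('t',round(s['time_s'],1),'tcp',np.round(s['tcp_pos'],1),'yaw',round(yaw(),2),'-> shift',np.round(d,1),'turn',round(t,1),'gap',round(s['finger_gap'],1),'F',np.round(s['force'],1))
E
python3 - <<'E'
from h import *
w=shot('wrist','w1'); plan(442,62,404,107.8); print(proj(w,[459,-331,16]))
E
```

```text
t 2.2 tcp [ 460.  -328.4  404.6] yaw 107.25 -> shift [378.2  98.6   1.1] turn -0.5 gap 86.6 F [ 0.5  1.3 -0.4]
[324.36260077 178.46682384]
```

View pics/w1.png

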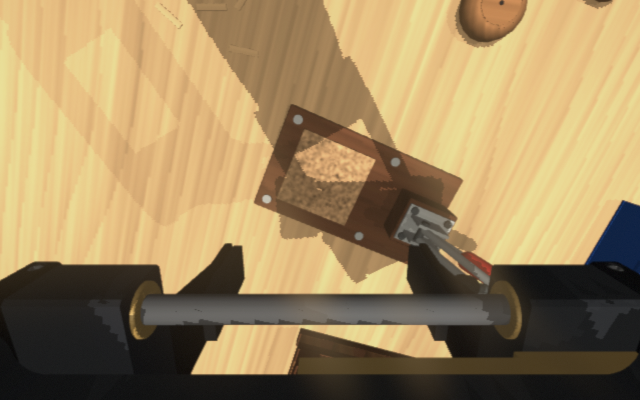

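The wrist view shows the large pad with corners near (307,130), (375,157), (347,225) and (277,198), and the clamp at the lower right. I'll turn those corners into positions, then move to the large block.

Run:
```python
from h import *
w=load('w1')
P=np.array([onz(w,a,b,16)[:2] for a,b in[(307,130),(375,157),(347,225),(277,198)]]); print(P.round(1),P.mean(0).round(1))
for i in range(4):
    d=P[(i+1)%4]-P[i]; print(np.hypot(*d).round(1),np.degrees(np.arctan2(d[1],d[0])).round(1))
B=np.array([onz(w,a,b,12)[:2] for a,b in[(292,105),(255,203),(462,180)]]); print('board',B.round(1))
for i,j in((0,1),(0,2)): d=B[j]-B[i]; print(np.hypot(*d).round(1),np.degrees(np.arctan2(d[1],d[0])).round(1))
t=load('top0'); print('top',[onz(t,a,b,16)[:2].round(1) for a,b in[(413,219),(441,220),(439,248),(411,246)]])
```

```text
[[ 425.7 -286. ]
 [ 504.6 -291.8]
 [ 500.4 -376. ]
 [ 414.5 -368.5]] [ 461.3 -330.6]
79.1 -4.2
84.4 -92.8
86.3 175.0
83.2 82.3
board [[ 403.3 -266.3]
 [ 391.7 -383.1]
 [ 607.7 -287.7]]
117.3 -95.7
205.5 -6.0
top [array([ 498.3, -294.4]), array([ 494.6, -377.5]), array([ 412.1, -367.3]), array([ 418.8, -285.1])]
```

>>> send_rows(
  deltas=[
    [25, 10, 0, 0, -1],
    [55, 15, 0, 0, -1],
    [60, 15, 0, 0, -1],
    [60, 15, 0, 0, -1],
    [60, 15, 0, 0, -1],
    [60, 14, 0, 0, -1],
    [43, 10, 0, 0, -1],
    [15, 4, 0, -0.5, -1],
  ],
)

```text
time_s: 3.2
tcp_pos: [439.5, 59.9, 404.8]
tcp_rot: [0.589, 0.808, 0.0, 0.0]
force: [0.4, 0.3, -0.0]
finger_gap: 86.9
grip_force: 0.0
```

Run:
```python
from h import *
w=shot('wrist','w2'); plan(442,62,300,107.8); print(proj(w,[442,62,22]))
hsv=cv2.cvtColor(w['color'],cv2.COLOR_RGB2HSV); 
u,v=proj(w,[442,62,22]).astype(int); print(hsv[v,u],hsv[v-60,u])
```

```text
t 3.2 tcp [439.7  60.3 404.8] yaw 107.81 -> shift [  0.9   2.7 104.8] turn 0.0 gap 87.0 F [-0.5  1.3  0.1]
[328.20622647 176.65728346]
[ 14 143 118] [ 21 102 235]
```

View pics/w2.png

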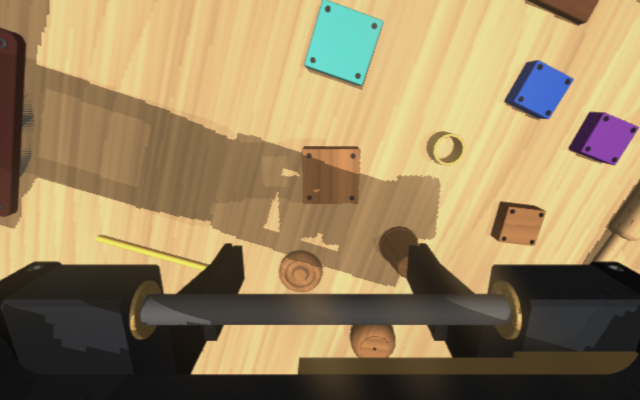

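The large block's top face is at about (303,147) to (359,203), centred near (330.7,175.8), and square with the tool. I'll convert that and the small block at (518,224).

Run:
```python
from h import *
w=load('w2')
H=np.array([onz(w,a,b,22)[:2] for a,b in[(309,155),(352,155),(351,198),(309,198)]]); C=np.array([onz(w,a,b,22)[:2] for a,b in[(303,147),(359,147),(358,203),(304,203)]])
print(H.mean(0),C.mean(0))
for Q in(H,C): print([(np.hypot(*(Q[(i+1)%4]-Q[i])).round(1),np.degrees(np.arctan2(*(Q[(i+1)%4]-Q[i])[::-1])).round(1)) for i in range(4)])
S=np.array([onz(w,a,b,22)[:2] for a,b in[(512,211),(539,212),(536,238),(508,237)]]);print('bs',S.mean(0))
x,y=C.mean(0); plan(x,y,250,107.8); plan(x,y,184,107.8)
```

```text
[444.21177252  62.40083952] [444.57830306  63.93375783]
[(np.float64(46.0), np.float64(17.8)), (np.float64(48.0), np.float64(-72.1)), (np.float64(46.8), np.float64(-162.2)), (np.float64(48.0), np.float64(107.0))]
[(np.float64(59.5), np.float64(17.8)), (np.float64(62.4), np.float64(-71.5)), (np.float64(60.4), np.float64(-162.2)), (np.float64(62.4), np.float64(107.7))]
bs [671.93280244  76.98127951]
t 3.2 tcp [439.7  60.3 404.8] yaw 107.81 -> shift [  1.9   5.7 154.8] turn 0.0 gap 87.0 F [-0.5  1.3  0.1]
t 3.2 tcp [439.7  60.3 404.8] yaw 107.81 -> shift [  1.9   5.7 220.8] turn 0.0 gap 87.0 F [-0.5  1.3  0.1]
```

>>> send_rows(
  deltas=[
    [1, 3, 25, 0, -1],
    [0.5, 2.4, 45, 0, -1],
    [0, 0, 50, 0, -1],
    [0, 0, 45, 0, -1],
    [0, 0, 30, 0, -1],
    [0, 0, 15, 0, -1],
    [0, 0, 8, 0, -1],
    [0, 0, 0, 0, -1],
  ],
  grip_force=20,
)

```text
time_s: 4.25
tcp_pos: [445.1, 61.3, 187.1]
tcp_rot: [0.59, 0.808, 0.0, 0.0]
force: [-0.0, -0.3, -0.0]
finger_gap: 86.8
grip_force: 0.0
```

>>> send_rows(
  deltas=[
    [0, 0, 0.6, 0, 0.2],
    [0, 0, 0, 0, 0.6],
    [0, 0, 0, 0, 1],
    [0, 0, 0, 0, 1],
    [0, 0, 0, 0, 1],
    [0, 0, 0, 0, 1],
  ],
  grip_force=20,
)

```text
time_s: 5.0
tcp_pos: [445.0, 61.8, 186.6]
tcp_rot: [0.59, 0.808, 0.0, 0.0]
force: [-1.0, 0.7, 6.0]
finger_gap: 61.8
grip_force: 20.0
```

>>> send_rows(
  deltas=[
    [0, 0, -8, 0, 1],
    [0, 0, -20, -9.5, 1],
    [0, 0, -30, -9.5, 1],
    [0, 0, -30, -9.5, 1],
    [0, 0, -20, -9.5, 1],
    [0, 0, -10, -9.5, 1],
    [0, 0, 0, -9.5, 1],
    [0, 0, 0, -9.4, 1],
  ],
)

```text
time_s: 6.0
tcp_pos: [444.5, 61.8, 304.5]
tcp_rot: [0.048, 0.999, -0.0, 0.0]
force: [-0.3, -0.4, -1.4]
finger_gap: 61.6
grip_force: 20.0
```

Run:
```python
from h import *
w=shot('wrist','w3'); plan(460.5,-331,300,174.2)
```

```text
t 6.0 tcp [444.5  61.7 304.3] yaw 174.83 -> shift [ -51.3 -389.7    4.4] turn 0.6 gap 61.9 F [-0.3 -0.9 -1.5]
```

View pics/w3.png

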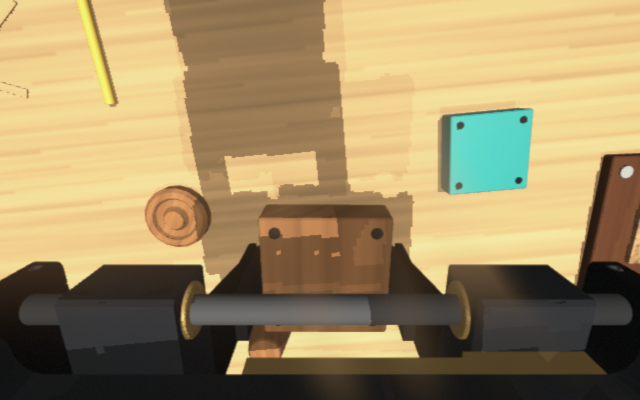

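The block is held square between the fingers. Its top edge is at v≈217 and the holes are at (274,233) and (377,233). I'll work out its offset along tool x.

Run:
```python
from h import *
w=load('w3'); s=get_state(); M=R.from_quat(s['tcp_rot']).as_matrix()
for a,b in[(325,217),(274,233),(377,233),(262,217),(390,217)]: print((a,b),(M.T@(onz(w,a,b,s['tcp_pos'][2]-164.6)-s['tcp_pos'])).round(1))
```

```text
(325, 217) [ 32.6   0.6 164.6]
(274, 233) [ 24.9 -22.8 164.6]
(377, 233) [ 24.7  24.4 164.6]
(262, 217) [ 32.7 -27.8 164.6]
(390, 217) [ 32.4  29.9 164.6]
```

>>> send_rows(
  deltas=[
    [-3, -20, 0, 0, 1],
    [-6, -50, 0, 0, 1],
    [-8, -60, 0, 0, 1],
    [-8, -60, 0, 0, 1],
    [-8, -60, 0, 0, 1],
    [-8, -60, 0, 0, 1],
    [-7, -50, 0, 0, 1],
    [-3, -20, 0, 0, 1],
  ],
)

```text
time_s: 7.05
tcp_pos: [456.2, -324.0, 304.2]
tcp_rot: [0.054, 0.999, -0.0, -0.0]
force: [0.7, 1.0, 0.2]
finger_gap: 61.7
grip_force: 20.0
```

Run:
```python
from h import *
plan(461.9,-331.1,208,174.2)
```

```text
t 7.0 tcp [ 456.2 -324.   304.2] yaw 173.86 -> shift [-6.4 -6.4 96.2] turn -0.3 gap 61.7 F [0.7 1.  0.2]
```

>>> send_rows(
  deltas=[
    [-3, -4, 10, 0, 1],
    [-3.4, -2.4, 25, -0.3, 1],
    [0, 0, 25, 0, 1],
    [0, 0, 20, 0, 1],
    [0, 0, 11, 0, 1],
    [0, 0, 5, 0, 1],
    [0, 0, 0, 0, 1],
    [0, 0, 0, 0, 1],
  ],
)

```text
time_s: 8.05
tcp_pos: [462.8, -328.8, 209.0]
tcp_rot: [0.048, 0.999, -0.001, 0.001]
force: [-0.2, 0.0, 0.3]
finger_gap: 61.8
grip_force: 20.0
```

Run:
```python
from h import *
w=shot('wrist','w4');plan(461.9,-331.1,202.6,174.2)
```

```text
t 8.1 tcp [ 462.7 -328.8  209.1] yaw 174.44 -> shift [ 0.6 -2.3  6.5] turn 0.2 gap 61.6 F [-0.4 -0.8  0.2]
```

View pics/w4.png

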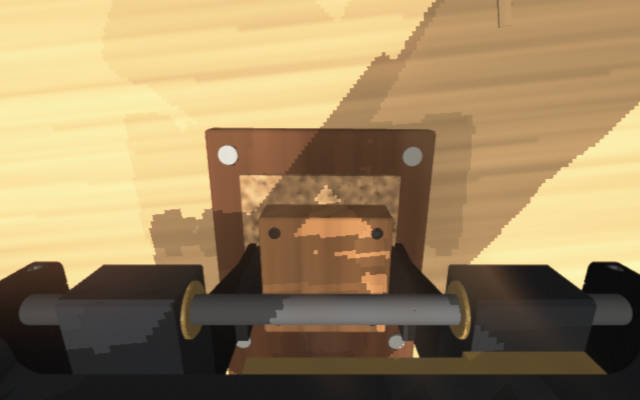

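The pad's near edge runs from (240,176) to (401,176) and the board's end from (207,129) to (436,130), so this gives a good close check of the pad centre.

Run:
```python
from h import *
w=load('w4'); s=get_state(); M=R.from_quat(s['tcp_rot']).as_matrix()
for a,b,z in[(240,176,16),(401,176,16),(207,129,12),(436,130,12),(228,155,12),(412,155,12)]:
    P=onz(w,a,b,z); print((a,b),P.round(1),(M.T@(P-s['tcp_pos'])).round(1))
```

```text
(240, 176) [ 413.9 -368.2   16. ] [ 45.1 -43.8 193. ]
(401, 176) [ 421.9 -285.1   16. ] [ 45.1  39.8 193. ]
(207, 129) [ 388.9 -381.9   12. ] [ 68.6 -59.8 197. ]
(436, 130) [ 400.6 -265.8   12. ] [ 68.2  56.9 196.9]
(228, 155) [ 403.  -373.7   12. ] [ 55.3 -50.2 197. ]
(412, 155) [ 412.2 -278.2   12. ] [ 55.4  45.7 196.9]
```

>>> send_rows(
  deltas=[
    [1, -1.5, 1, 0, 1],
    [0.6, -1, 2, 0, 1],
    [0, 0, 1.5, 0, 1],
    [0, 0, 1, 0, 1],
    [0, 0, 0, 0, 1],
    [0, 0, 0, 0, 1],
  ],
)

```text
time_s: 8.85
tcp_pos: [460.6, -330.8, 202.7]
tcp_rot: [0.048, 0.999, -0.0, 0.0]
force: [-0.8, 0.0, -0.2]
finger_gap: 61.6
grip_force: 20.0
```

>>> send_rows(
  deltas=[
    [0, 0, 0.5, 0, 1],
    [0, 0, 0.5, 0, 1],
    [0, 0, 0, 0, 1],
  ],
)

```text
time_s: 9.22
tcp_pos: [460.6, -330.8, 202.6]
tcp_rot: [0.048, 0.999, 0.0, -0.0]
force: [-3.3, 1.9, 8.5]
finger_gap: 61.6
grip_force: 20.0
```

>>> send_rows(
  deltas=[
    [0, 0, 0, 0, 0.2],
    [0, 0, 0, 0, -1],
    [0, 0, 0, 0, -1],
    [0, 0, -10, 0, -1],
    [0, 0, -30, 0, -1],
    [0, 0, -45, 0, -1],
    [0, 0, -35, 0, -1],
    [0, 0, -10, 0, -1],
  ],
)

```text
time_s: 10.22
tcp_pos: [461.3, -331.4, 335.2]
tcp_rot: [0.048, 0.999, -0.002, 0.002]
force: [-0.1, 0.3, -0.2]
finger_gap: 86.5
grip_force: 0.0
```

>>> send_rows(
  deltas=[
    [-5, 15, 0, 0, -1],
    [-12, 35, 0, 0, -1],
    [-15, 42, 0, 0, -1],
    [-15, 42, 0, 0, -1],
    [-14, 40, 0, 0, -1],
    [-10, 30, 0, 0, -1],
    [-5, 12, 0, 0, -1],
    [0, 0, 0, 0, -1],
  ],
)

```text
time_s: 11.22
tcp_pos: [557.0, -122.3, 330.3]
tcp_rot: [0.048, 0.999, 0.0, -0.001]
force: [0.2, -0.9, 0.1]
finger_gap: 87.0
grip_force: 0.0
```

Run:
```python
from h import *
w=shot('wrist','w5'); plan(558,-123,250,174.4); print(proj(w,[558,-123,38]))
```

```text
t 11.3 tcp [ 556.8 -123.2  330.6] yaw 174.48 -> shift [-1.3  0.3 80.6] turn 0.1 gap 86.9 F [ 1.1 -0.9 -0.2]
[323.8843845  204.49681433]
```

View pics/w5.png

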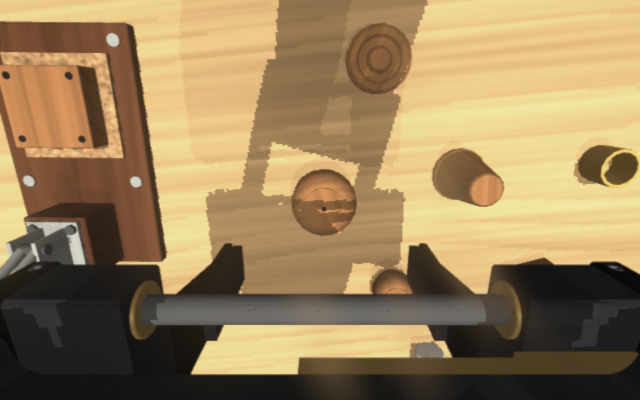

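The large foot's centre mark is at (323.5,209), and its outline is centred near (324,202). The block sits squarely on the pad at upper left.

Run:
```python
from h import *
w=load('w5'); P=onz(w,323.5,209,38); Q=onz(w,324,202,22); print(P,Q)
print('block pad check', np.mean([onz(w,a,b,38)[:2] for a,b in[(6,75),(68,75),(82,139),(14,139)]],0))
plan(*P[:2],185,174.4)
# small foot mark rough
```

```text
[ 561.93209852 -123.70359294   38.        ] [ 560.68562717 -123.21721695   22.        ]
block pad check [ 459.77109003 -331.46610631]
t 11.3 tcp [ 556.8 -123.2  330.6] yaw 174.48 -> shift [ -5.4  -0.  145.6] turn 0.1 gap 86.9 F [ 1.1 -0.9 -0.2]
```

>>> send_rows(
  deltas=[
    [-3, 0, 15, 0, -1],
    [-2, 0, 30, 0, -1],
    [0, 0, 35, 0, -1],
    [0, 0, 30, 0, -1],
    [0, 0, 20, 0, -1],
    [0, 0, 10, 0, -1],
    [0, 0, 4, 0, -1],
    [0, 0, 0, 0, -1],
  ],
)

```text
time_s: 12.28
tcp_pos: [562.5, -123.8, 188.3]
tcp_rot: [0.048, 0.999, -0.0, 0.001]
force: [0.7, -1.1, -0.3]
finger_gap: 87.0
grip_force: 0.0
```

>>> send_rows(
  deltas=[
    [0, 0, 0, 0, 0],
    [0, 0, 0, 0, 0.4],
    [0, 0, 0, 0, 0.8],
    [0, 0, 0, 0, 1],
    [0, 0, 0, 0, 1],
    [0, 0, 0, 0, 1],
  ],
  grip_force=20,
)

```text
time_s: 13.02
tcp_pos: [562.2, -123.7, 187.9]
tcp_rot: [0.048, 0.999, -0.0, 0.0]
force: [-0.3, 0.8, 2.1]
finger_gap: 57.2
grip_force: 20.0
```

>>> send_rows(
  deltas=[
    [0, 0, -6, 0, 1],
    [0, 0, -20, 0, 1],
    [0, 0, -30, 0, 1],
    [0, 0, -35, 0, 1],
    [0, 0, -30, 0, 1],
    [0, 0, -15, 0, 1],
    [0, 0, -5, 0, 1],
    [0, 0, 0, 0, 1],
  ],
)

```text
time_s: 14.02
tcp_pos: [561.8, -123.6, 328.1]
tcp_rot: [0.048, 0.999, 0.0, -0.0]
force: [-0.3, 0.5, -1.1]
finger_gap: 57.2
grip_force: 20.0
```

Run:
```python
from h import *
w=shot('wrist','w6'); plan(460.5,-331,330,174.4)
c=cv2.resize(w['color'][150:350,200:450],None,fx=3,fy=3)[:,:,::-1]; cv2.imwrite('pics/w6c.png',c)
```

```text
t 14.1 tcp [ 561.7 -123.5  327.5] yaw 174.45 -> shift [  80.7 -216.3   -2.5] turn 0.0 gap 57.3 F [ 0.9  0.3 -1.3]
```

View pics/w6c.png

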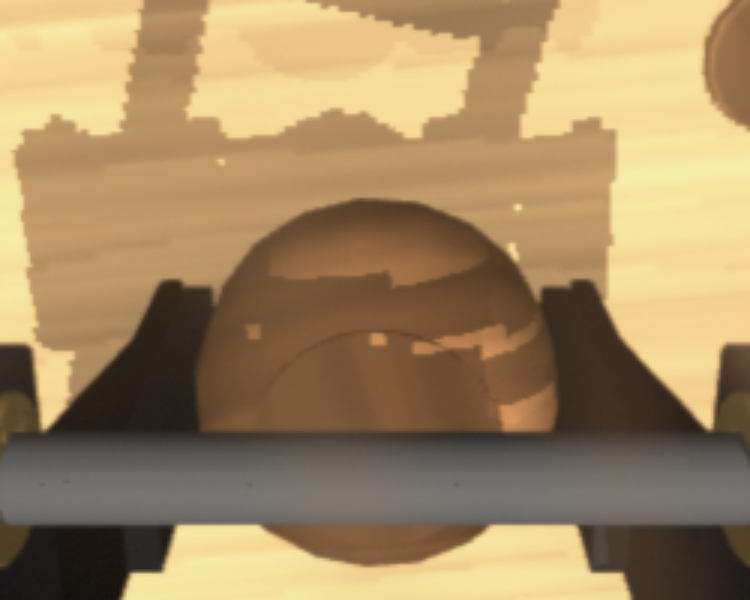

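The foot is held level between the fingers, with its silhouette from v≈216 to v≈338. I'll estimate its offset along tool x and carry it over the large jig.

Run:
```python
from h import *
w=load('w6'); s=get_state(); M=R.from_quat(s['tcp_rot']).as_matrix()
for a,b,z in[(324,216,174.9),(324,338.3,162.9),(324,338.3,159),(266,290,169),(385,290,169),(324,260,149.9)]: print((a,b,z),(M.T@(onz(w,a,b,s['tcp_pos'][2]-z)-s['tcp_pos'])).round(1))
```

```text
(324, 216, 174.9) [ 29.   -0.2 175. ]
(324, 338.3, 162.9) [-32.2  -0.2 162.8]
(324, 338.3, 159) [-29.   -0.2 158.9]
(266, 290, 169) [ -8.2 -29.2 169. ]
(385, 290, 169) [ -8.1  30.3 169. ]
(324, 260, 149.9) [ 1.810e+01 -1.000e-01  1.499e+02]
```

>>> send_rows(
  deltas=[
    [5, -15, 0, 0, 1],
    [12, -32, 0, 0, 1],
    [15, -40, 0, 0, 1],
    [16, -42, 0, 0, 1],
    [15, -40, 0, 0, 1],
    [12, -32, 0, 0, 1],
    [6, -15, 0, 0, 1],
    [0, 0, 0, 0, 1],
  ],
)

```text
time_s: 15.08
tcp_pos: [459.9, -331.6, 328.1]
tcp_rot: [0.049, 0.999, 0.0, -0.0]
force: [0.3, 0.8, -0.8]
finger_gap: 56.9
grip_force: 20.0
```

Run:
```python
from h import *
plan(460.5,-331,230,174.4)
```

```text
t 15.1 tcp [ 459.9 -331.6  328.1] yaw 174.33 -> shift [-0.6  0.5 98.1] turn -0.1 gap 56.9 F [ 0.3  0.8 -0.8]
```

>>> send_rows(
  deltas=[
    [0.5, 0.5, 10, 0, 1],
    [0.4, 0, 25, 0, 1],
    [0, 0, 25, 0, 1],
    [0, 0, 20, 0, 1],
    [0, 0, 11, 0, 1],
    [0, 0, 6, 0, 1],
    [0, 0, 2, 0, 1],
    [0, 0, 0, 0, 1],
  ],
)

```text
time_s: 16.08
tcp_pos: [460.0, -330.5, 230.2]
tcp_rot: [0.048, 0.999, -0.0, 0.0]
force: [0.4, -0.2, -1.3]
finger_gap: 56.9
grip_force: 20.0
```

>>> send_rows(
  deltas=[
    [0, 0, 1, 0, 1],
    [0, 0, 1, 0, 1],
    [0, 0, 0.5, 0, 1],
    [0, 0, 0, 0, 1],
    [0, 0, 0, 0, 1],
  ],
)

```text
time_s: 16.7
tcp_pos: [459.7, -330.2, 227.1]
tcp_rot: [0.048, 0.999, 0.0, -0.0]
force: [-0.5, -1.4, -0.6]
finger_gap: 57.1
grip_force: 20.0
```

Nudge down to contact.

>>> send_rows(
  deltas=[
    [0.5, 0, 0.6, 0, 1],
    [0, -0.5, 0.5, 0, 1],
    [0, 0, 0.3, 0, 1],
    [0, 0, 0, 0, 1],
  ],
)

```text
time_s: 17.2
tcp_pos: [459.2, -330.7, 225.9]
tcp_rot: [0.048, 0.999, -0.0, -0.0]
force: [-0.4, 0.2, 0.7]
finger_gap: 57.3
grip_force: 20.0
```

>>> send_rows(
  deltas=[
    [0, 0, 0.4, 0, 1],
    [0, 0, 0.2, 0, 1],
    [0, 0, 0, 0, 1],
  ],
)

```text
time_s: 17.58
tcp_pos: [459.2, -330.7, 225.8]
tcp_rot: [0.048, 0.999, -0.0, -0.0]
force: [-3.3, 2.5, 6.9]
finger_gap: 57.0
grip_force: 20.0
```

>>> send_rows(
  deltas=[
    [0, 0, 0, 0, 0.2],
    [0, 0, 0, 0, -1],
    [0, 0, 0, 0, -1],
    [0, 0, -10, 0, -1],
    [0, 0, -25, 0, -1],
    [0, 0, -40, 0, -1],
    [0, 0, -30, 0, -1],
    [0, 0, -10, 0, -1],
  ],
)

```text
time_s: 18.58
tcp_pos: [459.8, -331.2, 343.1]
tcp_rot: [0.048, 0.999, -0.002, 0.002]
force: [0.7, 0.6, 0.1]
finger_gap: 86.7
grip_force: 0.0
```

>>> send_rows(
  deltas=[
    [-6, 15, 0, 0, -1],
    [-14, 35, 0, 0, -1],
    [-18, 45, 0, 0, -1],
    [-22, 55, 0, 0, -1],
    [-22, 55, 0, 0, -1],
    [-22, 55, 0, 0, -1],
    [-22, 55, 0, 0, -1],
    [-20, 50, 0, 0, -1],
  ],
)

```text
time_s: 19.58
tcp_pos: [639.7, 21.8, 337.7]
tcp_rot: [0.048, 0.999, 0.0, -0.002]
force: [0.3, -0.4, -0.2]
finger_gap: 87.0
grip_force: 0.0
```

>>> send_rows(
  deltas=[
    [-16, 37, 0, 0, -1],
    [-8, 18, 0, 0, -1],
    [-2, 7, 0, -8.4, -1],
    [0, 0, 0, -8.3, -1],
    [0, 0, 0, 0, -1],
  ],
)

```text
time_s: 20.2
tcp_pos: [671.2, 77.5, 338.8]
tcp_rot: [-0.096, 0.995, -0.0, -0.001]
force: [-0.7, 0.6, -0.7]
finger_gap: 86.8
grip_force: 0.0
```

Run:
```python
from h import *
w=shot('wrist','w7'); shot('top','top7'); plan(672,77,250,191.1); print(proj(w,[672,77,22]))
```

```text
t 20.3 tcp [671.4  77.3 339.4] yaw -169.06 -> shift [-0.7 -0.4 89.4] turn -0.2 gap 87.0 F [-0.1  0.2 -0.7]
[323.81197824 195.87607333]
```

View pics/w7.png

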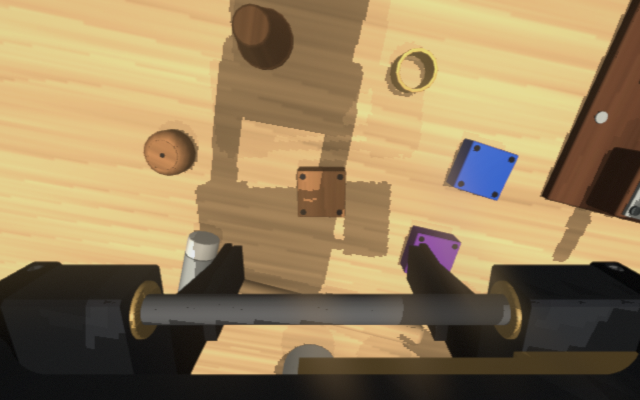

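The small block's holes are at (303,177), (341,177), (341,211) and (303,212), square with the tool. The blue and purple look-alikes and the hammer head are clear of the fingers. The small foot's centre mark is at (162,155).

Run:
```python
from h import *
w=load('w7'); H=np.array([onz(w,a,b,22)[:2] for a,b in[(303,177),(341,177),(341,211),(303,212)]]); C=onz(w,321.7,193,22)
print(H.mean(0),C,[np.hypot(*(H[(i+1)%4]-H[i])).round(1) for i in range(4)]); plan(*H.mean(0),186,191.1)
print('fs',onz(w,162,155,32), 'jig board end px')
```

```text
[671.06416713  75.13787273] [669.70864897  74.60415173  22.        ] [np.float64(33.9), np.float64(32.0), np.float64(35.0), np.float64(33.0)]
t 20.3 tcp [671.4  77.3 339.4] yaw -169.06 -> shift [  0.5  -2.1 153.4] turn -0.2 gap 87.0 F [-0.1  0.2 -0.7]
fs [660.23516155 -64.77505987  32.        ] jig board end px
```

>>> send_rows(
  deltas=[
    [0.5, -1, 15, -0.2, -1],
    [0.3, -1.1, 35, 0, -1],
    [0, 0, 40, 0, -1],
    [0, 0, 30, 0, -1],
    [0, 0, 20, 0, -1],
    [0, 0, 9, 0, -1],
    [0, 0, 3, 0, -1],
    [0, 0, 0, 0, -1],
  ],
)

```text
time_s: 21.3
tcp_pos: [671.9, 75.5, 189.2]
tcp_rot: [-0.099, 0.995, -0.0, 0.001]
force: [0.5, 0.4, 0.7]
finger_gap: 86.9
grip_force: 0.0
```

>>> send_rows(
  deltas=[
    [0, 0, 0, 0, 0],
    [0, 0, 0, 0, 0.4],
    [0, 0, 0, 0, 0.8],
    [0, 0, 0, 0, 1],
    [0, 0, 0, 0, 1],
    [0, 0, 0, 0, 1],
    [0, 0, 0, 0, 1],
  ],
  grip_force=20,
)

```text
time_s: 22.18
tcp_pos: [671.3, 75.4, 188.1]
tcp_rot: [-0.099, 0.995, -0.0, -0.0]
force: [0.1, -0.7, 0.4]
finger_gap: 43.9
grip_force: 20.0
```

>>> send_rows(
  deltas=[
    [0, 0, -6, 0, 1],
    [0, 0, -20, 0, 1],
    [0, 0, -30, 0, 1],
    [0, 0, -35, 0, 1],
    [0, 0, -30, 5, 1],
    [0, 0, -20, 5, 1],
    [0, 0, -8, 5, 1],
    [0, 0, 0, 0, 1],
  ],
)

```text
time_s: 23.18
tcp_pos: [671.7, 75.5, 340.0]
tcp_rot: [0.031, 1.0, 0.0, 0.002]
force: [0.5, 0.7, -0.4]
finger_gap: 44.0
grip_force: 20.0
```

Run:
```python
from h import *
w=shot('wrist','w8'); plan(494,354,340,176.1)
c=cv2.resize(w['color'][150:350,200:450],None,fx=2.4,fy=2.4)[:,:,::-1]; 
t=load('top7')['color'][200:250,165:220]; t=cv2.resize(t,(528,480),interpolation=cv2.INTER_CUBIC)[:,:,::-1]
cv2.imwrite('pics/w8c.png',cv2.resize(np.hstack([c[:480],t[:480,:200] if 0 else t]),(800,340)))
```

```text
t 23.2 tcp [671.4  75.5 338.7] yaw 176.45 -> shift [194.3 267.   -1.7] turn 0.4 gap 43.7 F [-0.4  0.2 -0.1]
```

View pics/w8c.png

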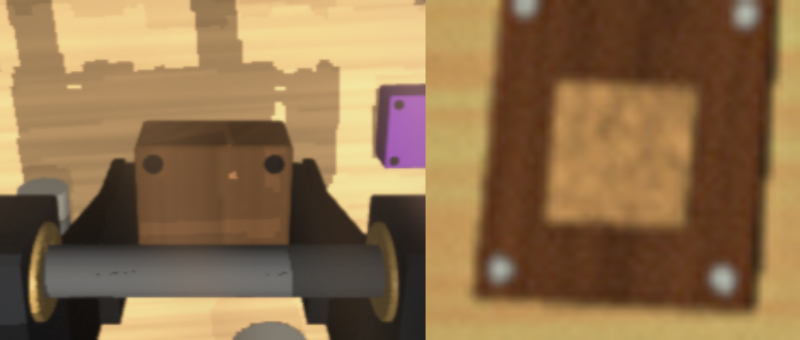

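The small block is held square, and the small pad is clean in the top view. I'll measure the offset along tool x and travel, retracting in x first to stay clear of the clamp.

Run:
```python
from h import *
w=load('w8'); s=get_state(); M=R.from_quat(s['tcp_rot']).as_matrix()
for a,b in[(324,235.9),(289.3,246.5),(361,246.5),(280,236),(371.5,236)]: print((a,b),(M.T@(onz(w,a,b,s['tcp_pos'][2]-166.1)-s['tcp_pos'])).round(1))
```

```text
(324, 235.9) [ 21.8   0.  166.1]
(289.3, 246.5) [ 16.4 -16.4 166.1]
(361, 246.5) [ 16.4  17.5 166.1]
(280, 236) [ 21.7 -20.5 166.1]
(371.5, 236) [ 21.7  22.2 166.1]
```

>>> send_rows(
  deltas=[
    [20, 0, 0, 0, 1],
    [40, 10, 0, 0, 1],
    [45, 25, 0, 0, 1],
    [40, 40, 0, 0, 1],
    [28, 50, 0, 0, 1],
    [14, 55, 0, 0, 1],
    [7, 50, 0, 0, 1],
    [0, 27, 0, 0.4, 1],
  ],
)

```text
time_s: 24.22
tcp_pos: [492.9, 346.7, 336.9]
tcp_rot: [0.033, 0.999, 0.0, -0.0]
force: [-0.5, -0.5, -0.4]
finger_gap: 44.0
grip_force: 20.0
```

>>> send_rows(
  deltas=[
    [0, 10, 10, 0, 1],
    [0, 0, 30, 0, 1],
    [0, 0, 40, 0, 1],
    [0, 0, 30, 0, 1],
    [0, 0, 12, 0, 1],
    [0, 0, 3, 0, 1],
    [0, 0, 0, 0, 1],
    [0, 0, 0, 0, 1],
  ],
)

```text
time_s: 25.22
tcp_pos: [495.5, 354.6, 213.7]
tcp_rot: [0.035, 0.999, 0.001, 0.001]
force: [-1.0, 0.5, -0.4]
finger_gap: 43.9
grip_force: 20.0
```

Run:
```python
from h import *
w=shot('wrist','w9'); plan(494,354,204.1,176.1)
```

```text
t 25.3 tcp [495.3 354.6 213.5] yaw 175.96 -> shift [ 1.3 -0.7  9.4] turn -0.1 gap 43.8 F [-0.5 -0.2 -0.2]
```

View pics/w9.png

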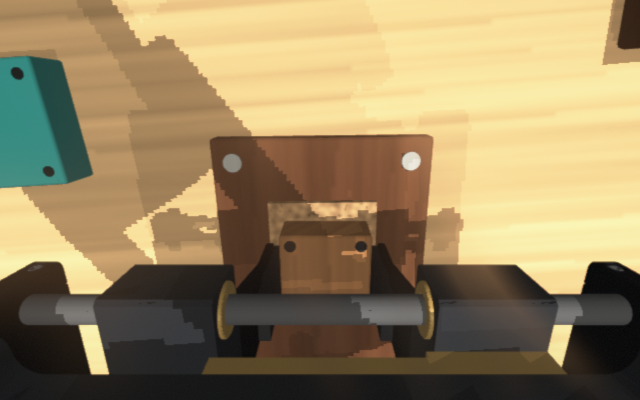

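The small pad's near edge runs from (267,202) to (378,202), and the board's end from (210,139) to (433,135).

Run:
```python
from h import *
w=load('w9'); s=get_state(); M=R.from_quat(s['tcp_rot']).as_matrix()
for a,b,z in[(267,202,16),(378,202,16),(210,139,12),(433,135,12),(232,163,12),(411,161,12)]:
    P=onz(w,a,b,z); print((a,b),P.round(1),(M.T@(P-s['tcp_pos'])).round(1))
```

```text
(267, 202) [464.2 325.7  16. ] [ 29.4 -31.3 197.4]
(378, 202) [468.4 386.1  16. ] [ 29.4  29.3 197.5]
(210, 139) [428.7 299.2  12. ] [ 62.9 -60.2 201.3]
(433, 135) [434.9 416.3  12. ] [ 65.1  57.1 201.5]
(232, 163) [442.2 308.8  12. ] [ 50.2 -49.7 201.4]
(411, 161) [447.9 404.9  12. ] [ 51.3  46.6 201.5]
```

>>> send_rows(
  deltas=[
    [-0.6, -1, 2, -0.8, 1],
    [0, -0.8, 3, 0, 1],
    [0, 0, 2, 0, 1],
    [0, 0, 1, 0, 1],
    [0, 0, 0, 0, 1],
    [0, 0, 0, 0, 1],
  ],
)

```text
time_s: 26.02
tcp_pos: [495.3, 352.5, 204.1]
tcp_rot: [0.028, 1.0, 0.0, -0.0]
force: [0.4, -0.4, 0.5]
finger_gap: 43.6
grip_force: 20.0
```

>>> send_rows(
  deltas=[
    [0, 0, 0.6, 0, 1],
    [0, 0, 0.5, 0, 1],
    [0, 0, 0.3, 0, 1],
    [0, 0, 0, 0, 1],
  ],
)

```text
time_s: 26.52
tcp_pos: [495.3, 352.5, 204.1]
tcp_rot: [0.028, 1.0, -0.0, -0.0]
force: [-4.2, -3.4, 10.4]
finger_gap: 43.9
grip_force: 20.0
```

>>> send_rows(
  deltas=[
    [0, 0, 0, 0, 0.2],
    [0, 0, 0, 0, -1],
    [0, 0, 0, 0, -1],
    [0, 0, -10, 0, -1],
    [0, 0, -30, 0, -1],
    [0, 0, -45, 0, -1],
    [0, 0, -40, 0, -1],
    [0, 0, -15, 0, -1],
  ],
)

```text
time_s: 27.52
tcp_pos: [496.0, 352.9, 346.5]
tcp_rot: [0.028, 1.0, 0.001, 0.002]
force: [-0.1, -0.1, -0.7]
finger_gap: 86.4
grip_force: 0.0
```

>>> send_rows(
  deltas=[
    [0, -20, 0, 0, -1],
    [0, -45, 0, 0, -1],
    [-5, -60, 0, 0, -1],
    [-20, -58, 0, 0, -1],
    [-35, -50, 0, 0, -1],
    [-35, -50, 0, 0, -1],
    [-35, -50, 0, 0, -1],
    [-30, -40, 0, 0, -1],
  ],
)

```text
time_s: 28.52
tcp_pos: [633.2, -32.3, 339.7]
tcp_rot: [0.029, 1.0, 0.0, -0.002]
force: [1.5, 0.7, 1.3]
finger_gap: 86.9
grip_force: 0.0
```

>>> send_rows(
  deltas=[
    [-18, -22, 0, 0, -1],
    [-8, -10, 0, 0, -1],
    [-2, -2, 0, 0, -1],
    [0, 0, 0, 0, -1],
  ],
)

```text
time_s: 29.02
tcp_pos: [659.3, -63.8, 342.0]
tcp_rot: [0.028, 1.0, 0.0, -0.001]
force: [0.4, 0.1, 0.8]
finger_gap: 86.9
grip_force: 0.0
```

Run:
```python
from h import *
w=shot('wrist','w10'); plan(660.2,-64.8,186,176.8); u,v=proj(w,[660.2,-64.8,32]); print(u,v)
x0,y0=int(u)-30,int(v)-30
g=cv2.cvtColor(w['color'],cv2.COLOR_RGB2GRAY); print(g[int(v)-14:int(v)+15:1,int(u)-12:int(u)+13])
```

```text
t 29.1 tcp [659.4 -63.5 342.4] yaw 176.82 -> shift [ -1.1  -1.3 156.4] turn 0.0 gap 86.9 F [-0.2  1.1  0.4]
323.48059853828465 198.0908610813521
[[109 117 123 129 129 131 133 134 134 136 133 126 132 136 131 136 144 143
  144 141 135 129 120 112 105]
 [114 122 130 135 132 126 128 131 130 131 138 138 140 141 139 134 123 122
  139 141 139 136 128 117 111]
 [120 127 135 137 123 112 125 137 137 139 139 141 141 141 141 140 137 138
  141 141 138 134 130 122 115]
 [125 133 137 132 122 125 136 139 139 138 139 140 140 140 140 140 140 141
  141 140 131 113 114 124 120]
 [131 134 132 129 135 138 139 140 139 139 140 140 140 140 139 139 139 139
  140 140 137 129 125 124 122]
 [131 130 130 137 140 140 140 141 141 139 140 140 140 140 139 139 140 139
  139 139 139 138 130 119 119]
 [124 120 134 138 139 139 140 140 140 141 139 140 140 141 140 140 140 139
  140 140 140 140 137 133 127]
 [129 129 135 137 137 137 137 138 138 139 139 139 139 141 141 141 140 140
  140 140 140 139 139 138 133]
 [132 134 134 134 135 136 136 136 136 137 137 137 137 139 138 139 139 140
  140 140 139 140 140 139 129]
 [127 133 
[... 1390 characters left out ...]
37 137 138 137 138 138 134 119 101 112
  131 132 131 134 132 127 119]
 [ 84  86  85  86  90  97 111 130 133 133 136 136 138 138 137 135 132 134
  137 135 135 133 123 111 116]
 [ 80  83  84  83  85  86 102 122 126 126 127 128 129 130 131 132 133 131
  122 103  99  97  90  86  85]
 [ 76  78  82  83  84  84  88  92  93  93  94  93  94  94  95  95  96  96
   93  88  84  80  78  76  73]
 [ 74  76  78  81  84  85  86  85  84  83  83  83  83  83  83  84  84  84
   84  82  80  76  74  72  68]
 [ 85  74  75  78  80  82  85  86  88  88  88  86  86  85  83  83  84  83
   82  79  75  74  72  69  68]
 [105  87  76  75  77  79  81  84  87  89  88  88  87  86  85  83  82  81
   77  75  70  68  69  71  86]]
```

>>> send_rows(
  deltas=[
    [-1.1, -1.3, 15, 0, -1],
    [0, 0, 35, 0, -1],
    [0, 0, 40, 0, -1],
    [0, 0, 30, 0, -1],
    [0, 0, 22, 0, -1],
    [0, 0, 10, 0, -1],
    [0, 0, 4, 0, -1],
    [0, 0, 2, 0, -1],
  ],
)

```text
time_s: 30.08
tcp_pos: [661.5, -66.0, 185.8]
tcp_rot: [0.028, 1.0, -0.0, 0.001]
force: [0.1, -0.5, 0.1]
finger_gap: 87.1
grip_force: 0.0
```

>>> send_rows(
  deltas=[
    [0, 0, 0, 0, 0],
    [0, 0, 0, 0, 0.4],
    [0, 0, 0, 0, 0.8],
    [0, 0, 0, 0, 1],
    [0, 0, 0, 0, 1],
    [0, 0, 0, 0, 1],
    [0, 0, 0, 0, 1],
  ],
  grip_force=20,
)

```text
time_s: 30.95
tcp_pos: [660.9, -65.9, 184.7]
tcp_rot: [0.028, 1.0, 0.0, -0.0]
force: [-0.1, 0.0, 0.3]
finger_gap: 39.4
grip_force: 20.0
```

>>> send_rows(
  deltas=[
    [0, 0, -6, 0, 1],
    [0, 0, -20, 0, 1],
    [0, 0, -30, 0, 1],
    [0, 0, -40, 0, 1],
    [0, 0, -35, 0, 1],
    [0, 0, -20, 0, 1],
    [0, 0, -8, 0, 1],
    [0, 0, 0, 0, 1],
  ],
)

```text
time_s: 31.95
tcp_pos: [660.8, -65.9, 343.5]
tcp_rot: [0.028, 1.0, 0.0, -0.0]
force: [0.1, 0.5, -1.0]
finger_gap: 39.0
grip_force: 20.0
```

Run:
```python
from h import *
w=shot('wrist','w11'); plan(495.4,352.6,345,176.8)
c=cv2.resize(w['color'][190:350,220:430],None,fx=3.5,fy=3.5)[:,:,::-1]; cv2.imwrite('pics/w11c.png',c)
```

```text
t 32.0 tcp [660.6 -65.8 342.5] yaw 176.75 -> shift [188.6 408.4  -2. ] turn -0.1 gap 39.3 F [-0.2 -0.3 -0.5]
```

View pics/w11c.png

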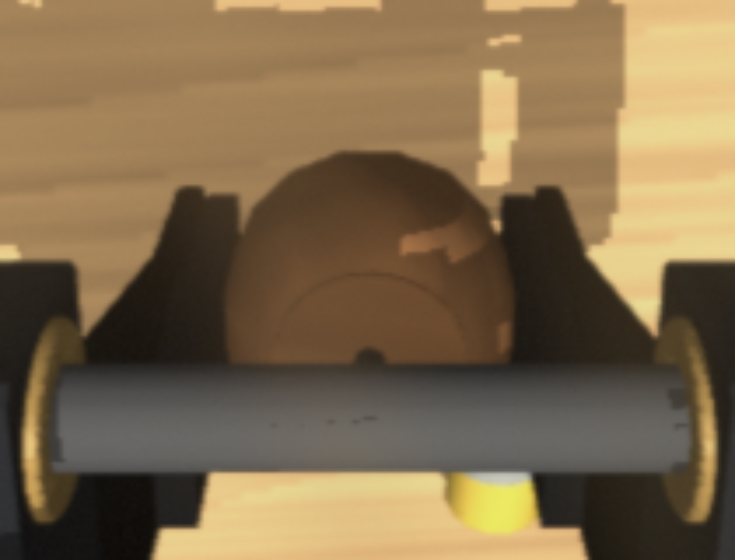

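The small foot is held level, with its centre mark partly hidden at about (325,293) and its silhouette top at v≈233. I'll compute the offset and carry it.

Run:
```python
from h import *
w=load('w11'); s=get_state(); M=R.from_quat(s['tcp_rot']).as_matrix()
for a,b,z in[(325.4,292.9,152.7),(325.4,233.1,174.7)]: print((a,b),(M.T@(onz(w,a,b,s['tcp_pos'][2]-z)-s['tcp_pos'])).round(1))
# placed small block, from w10/top7 not needed
```

```text
(325.4, 292.9) [  0.    0.5 152.7]
(325.4, 233.1) [ 19.8   0.5 174.7]
```

>>> send_rows(
  deltas=[
    [18, 5, 0, 0, 1],
    [35, 15, 0, 0, 1],
    [45, 35, 0, 0, 1],
    [42, 45, 0, 0, 1],
    [30, 52, 0, 0, 1],
    [14, 58, 0, 0, 1],
    [4, 60, 0, 0, 1],
    [0, 60, 0, 0, 1],
  ],
)

```text
time_s: 33.0
tcp_pos: [490.9, 275.9, 342.2]
tcp_rot: [0.028, 1.0, -0.001, -0.001]
force: [0.6, -1.1, 0.5]
finger_gap: 39.1
grip_force: 20.0
```

>>> send_rows(
  deltas=[
    [0, 45, 0, 0, 1],
    [0, 22, 0, 0, 1],
    [0, 8, 0, 0, 1],
    [0, 2, 0, 0, 1],
    [0, 0, 0, 0, 1],
    [0, 0, 0, 0, 1],
  ],
)

```text
time_s: 33.75
tcp_pos: [496.6, 350.1, 343.9]
tcp_rot: [0.029, 1.0, -0.0, 0.0]
force: [0.8, -0.4, -1.1]
finger_gap: 39.0
grip_force: 20.0
```

Run:
```python
from h import *
plan(495.4,352.5,228,176.8)
```

```text
t 33.8 tcp [496.6 350.1 343.9] yaw 176.67 -> shift [  1.3   2.4 115.9] turn -0.1 gap 39.0 F [ 0.8 -0.4 -1.1]
```

>>> send_rows(
  deltas=[
    [0.6, 1.2, 12, 0, 1],
    [0.5, 1, 28, 0, 1],
    [0, 0, 30, 0, 1],
    [0, 0, 24, 0, 1],
    [0, 0, 14, 0, 1],
    [0, 0, 6, 0, 1],
    [0, 0, 2, 0, 1],
    [0, 0, 0, 0, 1],
  ],
)

```text
time_s: 34.75
tcp_pos: [495.7, 353.5, 228.6]
tcp_rot: [0.028, 1.0, 0.0, 0.001]
force: [-0.8, -0.5, 0.1]
finger_gap: 39.0
grip_force: 20.0
```

Run:
```python
from h import *
plan(495.4,352.5,222.7,176.8)
```

```text
t 34.8 tcp [495.7 353.5 228.6] yaw 176.75 -> shift [ 0.2 -1.   5.9] turn -0.1 gap 39.0 F [-0.8 -0.5  0.1]
```

>>> send_rows(
  deltas=[
    [0, -0.5, 2, 0, 1],
    [0, -0.2, 1.5, 0, 1],
    [0, 0, 1, 0, 1],
    [0, 0, 0.5, 0, 1],
    [0, 0, 0, 0, 1],
    [0, 0, 0, 0, 1],
  ],
)

```text
time_s: 35.5
tcp_pos: [495.3, 352.6, 222.7]
tcp_rot: [0.028, 1.0, 0.0, -0.0]
force: [-0.6, 0.4, -0.3]
finger_gap: 39.2
grip_force: 20.0
```

>>> send_rows(
  deltas=[
    [0, 0, 0.5, 0, 1],
    [0, 0, 0.3, 0, 1],
    [0, 0, 0, 0, 1],
    [0, 0, 0, 0, 1],
  ],
)

```text
time_s: 36.0
tcp_pos: [495.3, 352.7, 222.7]
tcp_rot: [0.028, 1.0, -0.0, 0.0]
force: [-1.5, -1.5, 6.7]
finger_gap: 38.9
grip_force: 20.0
```

>>> send_rows(
  deltas=[
    [0, 0, 0, 0, 0.2],
    [0, 0, 0, 0, -1],
    [0, 0, 0, 0, -1],
    [0, 0, -10, 0, -1],
    [0, 0, -30, 0, -1],
    [0, 0, -45, 0, -1],
    [0, 0, -30, 0, -1],
    [0, 0, -10, 0, -1],
  ],
)

```text
time_s: 37.0
tcp_pos: [495.9, 353.0, 350.1]
tcp_rot: [0.028, 1.0, 0.001, 0.002]
force: [0.3, 0.5, -0.8]
finger_gap: 86.6
grip_force: 0.0
```

>>> send_rows(
  deltas=[
    [0, 0, 0, 0, -1],
    [0, 0, 0, 0, -1],
  ],
)

```text
time_s: 37.25
tcp_pos: [494.8, 352.3, 345.0]
tcp_rot: [0.028, 1.0, -0.001, -0.001]
force: [-0.5, 0.4, -0.4]
finger_gap: 87.2
grip_force: 0.0
```

```bash
cat > chk.py <<'E'
from h import *
import sys
def check(name,fx,fy,half,ftop):
    w=load(name); g=cv2.cvtColor(w['color'],cv2.COLOR_RGB2GRAY); bh=cv2.morphologyEx(g,cv2.MORPH_BLACKHAT,np.ones((9,9),np.uint8))
    def dark(x,y,z,r=6):
        u,v=proj(w,[x,y,z]).round().astype(int); p=bh[v-r:v+r+1,u-r:u+r+1].astype(float); m=p.max()
        ys,xs=np.nonzero(p>0.6*m); q=onz(w,u-r+xs.mean(),v-r+ys.mean(),z); return q.round(1)[:2],m
    print('mark',dark(fx,fy,ftop))
    a=np.radians(half[1])
    for i,j in((1,1),(1,-1),(-1,1),(-1,-1)):
        d=half[0]*np.array([i*np.cos(a)-j*np.sin(a),i*np.sin(a)+j*np.cos(a)]); print('hole',np.round([fx+d[0],fy+d[1]],1),dark(fx+d[0],fy+d[1],38))
E
python3 - <<'E'
from chk import *
w=shot('wrist','w12'); s=get_state(); print(s['tcp_pos'].round(1),s['finger_gap']); check('w12',495.4,352.6,(16.8,-3.2),70)
E
```

```text
[494.8 352.3 344.9] 86.78785848342929
mark (array([494.2, 353.2]), np.float64(70.0))
hole [513.1 368.4] (array([513.3, 368.8]), np.float64(80.0))
hole [511.2 334.9] (array([511.4, 333.2]), np.float64(38.0))
hole [479.6 370.3] (array([480.2, 369.1]), np.float64(93.0))
hole [477.7 336.8] (array([477.3, 337.4]), np.float64(86.0))
```

The small set is good: the foot is about 1.7 mm from the block centre. I'll do the same check on the large one.

>>> send_rows(
  deltas=[
    [0, -20, 0, 0, -1],
    [0, -45, 0, 0, -1],
    [0, -60, 0, 0, -1],
    [0, -60, 0, 0, -1],
    [0, -60, 0, 0, -1],
    [0, -60, 0, 0, -1],
    [0, -60, 0, 0, -1],
    [0, -60, 0, 0, -1],
  ],
)

```text
time_s: 38.3
tcp_pos: [469.8, -74.1, 346.4]
tcp_rot: [0.029, 1.0, -0.0, -0.0]
force: [-0.0, -1.3, 0.1]
finger_gap: 87.0
grip_force: 0.0
```

>>> send_rows(
  deltas=[
    [0, -60, 0, 0, -1],
    [0, -60, 0, 0, -1],
    [0, -50, 0, 0, -1],
    [0, -35, 0, 0, -1],
    [0, -15, 0, 0, -1],
    [0, 0, 0, 0, -1],
    [0, 0, 0, 0, -1],
    [0, 0, 0, 0, -1],
  ],
)

```text
time_s: 39.3
tcp_pos: [458.9, -290.1, 346.9]
tcp_rot: [0.028, 1.0, 0.0, -0.0]
force: [0.8, 0.2, 1.4]
finger_gap: 87.1
grip_force: 0.0
```

Run:
```python
from chk import *
w=shot('wrist','w13'); s=get_state(); print(s['time_s'],s['tcp_pos'].round(1)); check('w13',459.4,-331,(23.5,-5.6),76)
t=shot('top','top13')
```

```text
39.35 [ 459.  -290.2  347. ]
mark (array([ 458.7, -330.2]), np.float64(46.0))
hole [ 485.1 -309.9] (array([ 485.6, -308.9]), np.float64(41.0))
hole [ 480.5 -356.7] (array([ 481.6, -360.8]), np.float64(21.0))
hole [ 438.3 -305.3] (array([ 438.7, -304.5]), np.float64(61.0))
hole [ 433.7 -352.1] (array([ 433.7, -351.3]), np.float64(83.0))
```

```bash
python3 -c "from bench import finish_job; print(finish_job())"
```

```text
the job is handed in; nothing more can be done
None
```

The job is handed in at about 39 s: both blocks are on their matching pads with their feet on top, each foot within about 2 mm of its block's centre in the last camera check. The hand-in did not report a verdict, and I did not re-measure the tapered foot, rosette or ferrule at the end.

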